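# Clamp down the lid of a pressure cooker with its crank

## Robot

A 6-joint arm with a two-finger parallel gripper is mounted at the origin on a cart in front of the work surface, level with it; the furniture and walls round the work are solid. World frame = base frame: x ahead of the robot, y to its left, z up, the work surface at z = 0. Lengths are in mm, angles in rad, forces in N, time in s.
With the tool pointing down it reaches from about 350 to 775 mm from the base axis. Payload 7.3 kg.
Tool frame: the origin (TCP) lies between the finger pads; the fingertips stand 8 mm ahead of it and the grasp point (between the pads) lies 11 mm behind it; y points along the fingers, z is the direction in which the jaws open and shut, and the axes are right-handed (so a half turn about y gives the same grasp; the last joint's range is limited). The gripper opens to 92 mm and grips with 3 to 60 N. Pads are 19 mm wide; open, the fingers measure 130 mm over their backs; the gripper's body (75 mm by 190 mm) begins 47 mm behind the grasp point.
Start: joints at [1.093, 0.342, 1.524, -0, 1.275, -0.146], TCP at [171.002, 496.389, 234.741] pointing down, gripper open.
Joint ranges: [-2.53, 2.53], [-0.77, 2.02], [0.04, 2.7], [-1, 4.14], [0.28, 2.66], [-3.11, 3.11]. Speed limits (rad/s): [2.57, 2.57, 3.14, 3.14, 3.14, 3.14].

## Interface

Orientations are given as [roll, pitch, yaw] about the fixed x, y, z axes, in that order (R = Rz(yaw) Ry(pitch) Rx(roll)).
In Python, from plant import bot, vision, job gives the robot as it stands. The module is installed in compiled form; this text tells all that it offers.
- The arm moves only by the tool arm_command, never from a script. Its argument "deltas" is a list of rows, each a list of 4 numbers: the shift along the tool's x, y, z in m, then the turn about the tool's y in degrees. In form: [[x, y, z, twist], ...]. A call has 1 to 5 rows; each row shifts and turns the commanded pose from where the row before left it, along the tool's axes as they then stand; what a row does not reach is not made up. A row lasts 1/10 s, in which the tool goes at most 50 mm and 8.59 degrees, less where a joint would pass 70% of its speed; a pose out of reach is approached as far as the arm can. A call is refused whole if a number of a shift passes 0.05 or a number of a turn 8.59, either way. A call with a gripper value outside its range is refused whole. "claw" is the closure in counts, from 0 (fully open) to 255 (shut), set as the call begins (left out, the last holds). The fingers move at their own pace and stop on an object; the grip force is fixed at half the most. Time passes only in rows, so rows that do not move let the fingers close. It gives the time, the measured TCP pose, the force and the opening at its end, in the units of the state.
- bot.get_obs(): the state, without advancing time (a new reading comes with each control period).
- vision.capture(name): name is "scene" or "top" or "wrist"; returns a dict with "img" (420x560x3 uint8, red, green, blue), "camera_matrix" (3x3 intrinsics, pixels), "world_to_cam" (4x4, takes a point from world to camera coordinates); the wrist camera has in their place "mount" (4x4, takes a point from camera to tool coordinates, whose origin is the TCP and whose axes are the tool frame's). Camera axes: x right, y down, z forward; pixel columns grow to the right and rows downward; lengths in mm; the calibration is good to about 2 mm. A picture is of the moment at which its call begins: read the wrist's pose just before it. There is no depth.
- job.close_job(): hands the job in, once; it reports no verdict.
Trained networks look in a picture, given as the dict that the camera call returned (one of the last four; its "shot" number tells which), for a name from the list of things; names that differ only in an ending like _2 or _b are one class to them, and where a whole thing is asked for, a point or a joint stands for the part that bears it (a point fixed in the world has none). Each returns a list of dicts, best first, with "confidence" (0 to 1); they miss things now and then, are a little off and sometimes report something else, mostly with a low value. They report only what shows in the picture. A call takes as long as a camera call.
- vision.find_in(picture, name): "xyz" ([x, y, z] in mm, in the coordinates of the camera as it stood for that picture, good to about 4 mm: the middle of the surface that is visible of it).
- vision.regions_of(picture, name): "mask" (420x560 bool, what is visible of it).
The state is a dict: "time": time; "joint_positions": joint angles; "dq": joint speeds; "tau": joint torques, N m; "tool_pos": TCP position; "tcp_rot": TCP orientation; "contact_force": force on the tool from outside, world axes, zero at the start; "moment": the same for the moment, N m; "grip_width": finger opening in mm.
Only numpy, scipy, OpenCV 4.12 (cv2) and the standard library are available. Lean on these libraries where they do the work, as an engineer would, in place of code of your own. Each camera call takes 0.05 s, during which the arm holds its last target. There are 200 camera calls.

## Task

Close up the pressure cooker: swing its bridge bar over the lid until the spring catch snaps and holds it, then take the crank by its loose black grip sleeve and wind the screw down, clockwise seen from above, until the lid is firmly clamped. Never let the crank turn without your hold on the sleeve, and don't overtighten: stop when moving the sleeve along takes about 11 N, and never let it rise past 17 N. Then let go, and leave the pepper shaker, the squeeze bottle and the plate of vegetables where they stand.

Things in the scene. Friction and masses are not known exactly. Their poses are not given: they have to be found in the camera images.
- bar (a joint): angle of the bridge bar (steel, 20 mm wide, 161 to 181 mm above the worktop) that swings level on a post beside the cooker: 0 = home, across the lid, against a hard stop in the catch; grows as it swings open (clockwise from above, free end towards the robot). 2 N at the knob swings it; over the last 0.2 rad it must be pushed past a spring pawl (up to 8 N), which snaps up behind it at 0 and locks it
- knob (a point): centre of the black upright knob (26 mm diameter, 35 mm tall) on the bar's free end, 202 mm above the worktop, 282 mm from the pivot. The bar's end lies 29 mm under this point; the catch (top 13 mm under it) begins 39 mm from it towards the pivot, so grip from above with a finger on each side across the bar. x: level, across the bar, the closing way; y: along the bar to the pivot; z up
- pivot (a point): point on the upright axis of the post about which the bar swings, 171 mm above the worktop. Axes as for the knob
- crank (a joint): crank angle: 0 = screw fully up; grows clockwise seen from above, which lowers screw, crank and sleeve by 10 mm a turn. Starts at 0.1 to 3.2 rad. The foot under the screw has a lock-nut setting that differs from time to time, so it meets the lid at an unknown angle from 5 to 14 rad
- axis (a point): point on the upright axis of screw and crank, level with the middle of the sleeve, going down with the screw: the centre of the sleeve's circle; 112 mm from the pivot along the bar
- sleeve: black upright grip sleeve, 22 mm diameter, 60 mm long, spinning freely on the crank's pin; origin at its centre, 60 mm from axis, about 0.27 m above the worktop. Crank arm under it, top 34 mm below the origin; all clear above. It moves along its circle with 1 to 2 N; once the foot meets the lid this rises by 4 to 8 N per rad; 9 to 13 N is well clamped. Felt only while it moves: the screw locks itself and stays where it is let go
- lid: domed steel lid, 196 mm across, on its gasket on the cooker; origin at the centre of its underside, 100 mm above the worktop. Boss in the middle (top 26 mm above the origin) on which the screw's foot presses. The cooker under it is 198 mm wide, heavy, and does not move; its loop handles reach 130 mm from its axis, across the bar
- pepper: steel shaker with holes in its top, 55 mm diameter, 86 mm tall, loose, left of the cooker; origin at the centre of its underside. To be left alone
- bottle: grey-white squeeze bottle with a nozzle, 55 mm diameter, 165 mm tall, loose, left of the cooker; origin at the centre of its underside. To be left alone
- veg_plate: white plate of grilled vegetables, 204 mm across, 48 mm high, loose, right of the cooker; origin at the centre of its underside. To be left alone

How it is judged (in metres and radians):
On the way, in this order (a step that is already met when the one before it is completed fails the run):
1. the bridge bar is home in its catch (value of joint bar below 0.025 rad), for 0.2 s.
2. the lid is clamped with more than 100 N, the fingers on the sleeve (contact force between lid and anything else above 100 N and value of joint bar below 0.025 rad and contact force between the fingers and sleeve above 0.5 N), for 0.2 s.
At the end, for the whole second after the job is handed in: the bar is home in the catch (within 0.025 rad), the screw presses on the lid with 100 to 200 N (7.5 to 14 N along the sleeve's circle) and the crank stands still; shaker, bottle and plate are upright and within 30 mm of where they stood (contact force between lid and anything else between 100 and 200 N and value of joint bar below 0.025 rad and velocity of joint crank between -0.05 and 0.05 rad/s and distance of each of pepper, bottle, veg_plate from where it was at the start of the episode below 0.03 m and angle between each of pepper, bottle, veg_plate's own z axis and vertical below 0.2 rad); the robot touches nothing.
It fails at once if the lid is pressed with more than 260 N (overtightened) (contact force between lid and anything else above 260 N).
It fails at once if the crank turns (faster than 0.6 rad/s) while the fingers are not on the sleeve ((velocity of joint crank above 0.6 rad/s or velocity of joint crank below -0.6 rad/s) and contact force between the fingers and sleeve below 0.2 N).
It fails at once if the shaker, the bottle or the plate is shifted by more than 30 mm or tipped (not (distance of pepper from where it was at the start of the episode below 0.03 m) or not (angle between pepper's own z axis and vertical below 0.2 rad) or not (distance of bottle from where it was at the start of the episode below 0.03 m) or not (angle between bottle's own z axis and vertical below 0.2 rad) or not (distance of veg_plate from where it was at the start of the episode below 0.03 m) or not (angle between veg_plate's own z axis and vertical below 0.2 rad)).
It also fails if it takes over 72 s, if anything falls off the work surface, if the arm or the gripper's body presses on something with over 40 N, if the wrist force passes 120 N, or if a joint passes its speed limit or range.

## Working session

There is one attempt and no reset: what is moved stays moved. The work goes in short steps, Python scripts to look and compute and a tool call to move; the robot and the scene stay as the last step left them, time stands still between calls to the robot, and variables do not carry over. Pictures are saved under pics/ and viewed, about 8 in all and at most 12, crops included, and the job is handed in when it is done.

Besides the shell and the picture viewer there is one more tool, called after "Request:" as name(argument=value, ...), one argument or row to a line, values as JSON. arm_command: Moves the arm, as the interface text tells. Its arguments: {"type":"object","properties":{"deltas":{"type":"array","items":{"type":"array","items":{"type":"number"}}},"claw":{"type":"number"}},"required":["deltas"]}

```bash
mkdir -p pics; cat > h.py <<'E'
import numpy as np, cv2
from scipy.spatial.transform import Rotation as R
from plant import bot, vision, job
def tw(o=None):
    o=o or bot.get_obs(); T=np.eye(4); T[:3,:3]=R.from_euler('xyz',o['tcp_rot']).as_matrix(); T[:3,3]=o['tool_pos']; return T
def shot(n):
    T=tw(); p=vision.capture(n)
    p['c2w']=T@p['mount'] if n=='wrist' else np.linalg.inv(p['world_to_cam']); return p
def find(p,name,k=2):
    return [(np.round((p['c2w']@np.r_[d['xyz'],1])[:3],1).tolist(),round(d['confidence'],2)) for d in vision.find_in(p,name)[:k]]
def save(p,f): cv2.imwrite('pics/'+f,p['img'][:,:,::-1])
E
python3 - <<'E'
from h import *
o=bot.get_obs(); print(o); print(np.round(tw()[:3,:3],3))
for c in('scene','top'):
    p=shot(c); save(p,c+'1.png'); print(c,np.round(p['c2w'],2).tolist(),p['camera_matrix'].tolist())
    for n in('knob','bar','crank','sleeve','lid','pepper','bottle','veg_plate'): print(n,find(p,n))
a=cv2.imread('pics/scene1.png');b=cv2.imread('pics/top1.png');cv2.imwrite('pics/both.png',cv2.resize(np.vstack([a,b]),None,fx=.71,fy=.71))
E
```

```text
{'time': 0.0, 'joint_positions': array([ 1.09300571e+00,  3.42725287e-01,  1.52501945e+00,  1.09179393e-06,
        1.27539099e+00, -1.45999942e-01]), 'dq': array([-6.42739146e-05, -9.20041038e-04, -5.40717396e-04, -2.41212722e-03,
        5.08406817e-05, -1.73303306e-03]), 'tau': array([ 1.05975065e-03, -4.31243026e+01, -2.44222713e+01,  7.18846754e-02,
        5.59513725e-02, -1.32595487e-04]), 'tool_pos': array([170.80718102, 496.02050137, 234.04277093]), 'tcp_rot': array([-1.57232283e+00,  2.25522341e-04, -3.31791164e-01]), 'contact_force': array([-0.60801353,  1.16229807, -0.14290346]), 'moment': array([-0.06023247,  0.00785395,  0.01713033]), 'grip_width': 91.96477055303974}
[[ 0.945 -0.001  0.326]
 [-0.326 -0.001  0.945]
 [-0.    -1.    -0.002]]
scene [[0.8, -0.34, 0.49, -31.26], [-0.59, -0.43, 0.68, -727.4], [-0.01, -0.84, -0.55, 868.06], [0.0, 0.0, 0.0, 1.0]] [[521.9560424332103, 0.0, 278.5386162184977], [0.0, 521.9560424332103, 207.24023884564895], [0.0, 0.0, 1.0]]
knob [([560.7, 147.3, 178.5], 0.88)]
bar [([557.3, 141.6, 179.9], 0.95), ([513.2, -189.5, 17.9], 0.73)]
crank [([559.6, 193.7, 234.1], 0.79)]
sleeve [([557.1, 206.2, 266.1], 0.49)]
lid [([567.7, 147.6, 112.9], 0.68)]
pepper [([512.3, 369.4, 51.3], 0.8)]
bottle [([581.6, 360.1, 80.1], 0.77)]
veg_plate [([512.2, -191.8, 14.0], 0.94)]
top [[0.03, -1.0, 0.08, 478.11], [-1.0, -0.03, 0.01, 105.31], [-0.01, -0.08, -1.0, 1210.59], [0.0, 0.0, 0.0, 1.0]] [[390.3285449643814, 0.0, 285.52494339051935], [0.0, 390.3285449643814, 203.26322848009195], [0.0, 0.0, 1.0]]
knob [([558.4, 144.9, 178.8], 0.97)]
bar [([554.4, 138.9, 184.3], 0.89)]
crank [([560.5, 185.3, 237.2], 0.88)]
sleeve []
lid [([612.0, 163.4, 112.2], 0.66), ([562.0, 147.5, 180.1], 0.53)]
pepper [([513.2, 385.8, 89.1], 0.72)]
bottle [([586.5, 373.2, 115.7], 0.96)]
veg_plate [([513.6, -182.6, 13.8], 0.93)]
```

View pics/both.png

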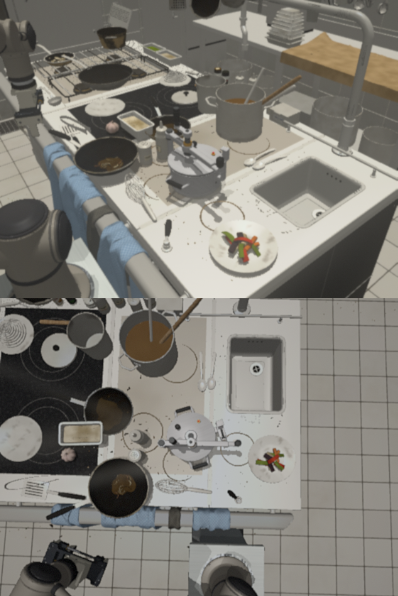

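Overview: the cooker is at about (195,165) in the scene view and (190,437) in the montage's top view. I'm enlarging that area.

```bash
python3 - <<'E'
import cv2,numpy as np
a=cv2.imread('pics/scene1.png')[180:300,190:350];b=cv2.imread('pics/top1.png')[140:260,170:370]
a=cv2.resize(a,None,fx=2.5,fy=2.5,interpolation=2);b=cv2.resize(b,None,fx=2.5,fy=2.5,interpolation=2)
c=np.zeros((600,500,3),np.uint8);c[:300,:400]=a;c[300:]=b;cv2.imwrite('pics/crop.png',c)
E
```

```text
(no output)
```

View pics/crop.png

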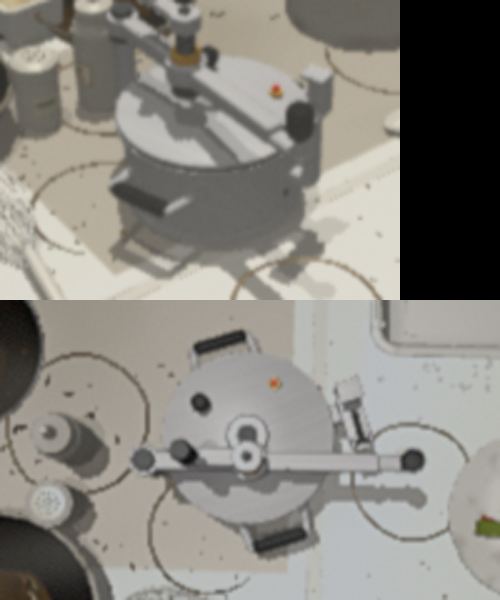

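```bash
cat >> h.py <<'E'
def ray(p,u,v,z):
    K=p['camera_matrix']; d=p['c2w'][:3,:3]@np.linalg.solve(K,[u,v,1.]); o=p['c2w'][:3,3]; return (o+d*(z-o[2])/d[2]).round(1)
E
python3 - <<'E'
from h import *
p=shot('top')
f=lambda u,v,z:ray(p,170+u/2.5,140+v/2.5,z)
print('knob',f(412,160,219),'pivot',f(143,160,190),'sleeve',f(182,152,300),'screwtop',f(247,157,270),'boss',f(247,132,126),'catch',f(350,100,185))
q=shot('scene')
g=lambda u,v,z:ray(q,190+u/2.5,180+v/2.5,z)
print('knob',g(300,120,202),'sleeve',g(122,8,300))
for n in ('knob','sleeve','bar','crank'):
  for im in (p,q):
    for d in vision.regions_of(im,n)[:2]:
        ys,xs=np.nonzero(d['mask']);print(n,d['confidence'],len(xs),xs.min(),xs.max(),ys.min(),ys.max(),xs.mean(),ys.mean())
E
```

```text
knob [563.9 -12.7 219. ] pivot [558.7 266.1 190. ] sleeve [558.5 212.5 300. ] screwtop [558.  152.9 270. ] boss [598.3 161.1 126. ] catch [628.9  50.  185. ]
knob [569.7 -13.9 202. ] sleeve [465.3 101.5 300. ]
knob 0.85 939 230 339 197 212 282.779552715655 204.26837060702874
knob 0.68 1693 233 315 151 246 271.4294152392203 205.34081512108682
sleeve 0.69 205 244 253 154 176 248.3658536585366 165.38536585365853
bar 0.62 1084 231 339 195 211 281.1559040590406 203.88653136531366
bar 0.65 1815 232 315 150 246 270.06776859504134 203.6650137741047
crank 0.78 317 238 273 196 207 255.23659305993692 201.9274447949527
crank 0.72 562 244 269 150 219 255.33629893238435 179.72419928825622
```

Knob ≈ (564,-13), pivot ≈ (559,266): 279 mm apart against the 282 given. The axis at (558,153) is 113 mm from the pivot, and boss to pivot is 112 mm. Home is about 0.34 rad away. Moving now.

Request:
arm_command(
  deltas=[
    [0,-0.012,0,8.5],
    [0,-0.012,0,8.5],
    [0,-0.012,0,8.5],
    [0,-0.012,0,8.5],
    [0,-0.012,0,8.5],
  ],
)

```text
time: 1.9
tool_pos: [171.0, 496.3, 295.2]
tcp_rot: [-1.571, 0.0, -1.08]
contact_force: [-0.0, -0.7, -0.2]
grip_width: 91.5
```

Request:
arm_command(
  deltas=[
    [0,0,0,8.5],
    [0,0,0,8.5],
    [0,0,0,0],
  ],
)

```text
time: 2.2
tool_pos: [171.0, 496.4, 294.8]
tcp_rot: [-1.571, 0.0, -1.372]
contact_force: [-0.7, -0.5, -0.4]
grip_width: 91.7
```

Request:
arm_command(
  deltas=[
    [0.0444,0,0.0218,0],
    [0.0444,0,0.0218,0],
    [0.0444,0,0.0218,0],
    [0.0444,0,0.0218,0],
    [0.0444,0,0.0218,0],
  ],
)

```text
time: 2.7
tool_pos: [322.8, 298.9, 294.9]
tcp_rot: [-1.57, 0.0, -1.365]
contact_force: [1.1, 1.1, 0.7]
grip_width: 92.0
```

Request:
arm_command(
  deltas=[
    [0.0444,0,0.0218,0],
    [0.0444,0,0.0218,0],
    [0.0444,0,0.0218,0],
    [0.0444,0,0.0218,0],
    [0.0444,0,0.0218,0],
  ],
)

```text
time: 3.2
tool_pos: [474.0, 102.8, 294.9]
tcp_rot: [-1.57, 0.0, -1.366]
contact_force: [0.6, 1.2, 0.4]
grip_width: 91.6
```

Request:
arm_command(
  deltas=[
    [0.0444,0,0.0218,0],
    [0.0444,0,0.0218,0],
    [0.0444,0,0.0218,0],
    [0,0,0,0],
    [0,0,0,0],
  ],
)

```text
time: 3.7
tool_pos: [563.8, -13.8, 293.8]
tcp_rot: [-1.572, 0.001, -1.369]
contact_force: [-0.7, 0.6, -0.6]
grip_width: 91.7
```

```bash
python3 - <<'E'
from h import *
p=shot('wrist'); save(p,'w1.png'); print(bot.get_obs()['tool_pos'],np.round(p['c2w'],3).tolist(),p['camera_matrix'].tolist())
for n in('knob','bar','sleeve'): print(n,find(p,n))
E
```

```text
[563.39803211 -12.71415151 294.26742968] [[0.98, 0.195, 0.048, 552.305], [0.201, -0.95, -0.241, 50.333], [-0.001, 0.245, -0.969, 444.532], [0.0, 0.0, 0.0, 1.0]] [[316.48189782933065, 0.0, 281.5608757383328], [0.0, 316.48189782933065, 212.7577724014573], [0.0, 0.0, 1.0]]
knob [([567.7, 78.7, 182.1], 0.87), ([615.4, 133.9, 109.5], 0.21)]
bar [([571.5, 77.2, 179.3], 0.84)]
sleeve [([569.4, 78.4, 184.2], 0.68)]
```

View pics/w1.png

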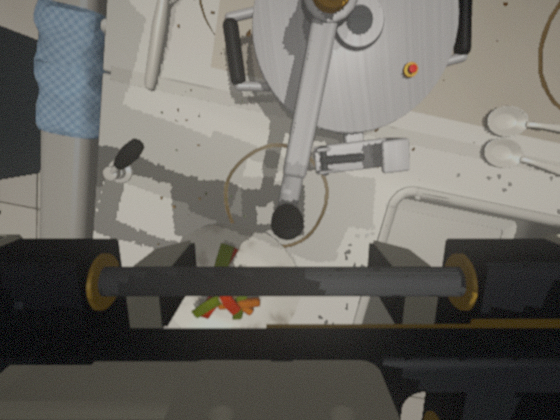

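The wrist view shows the knob at about (288,220), the catch at (320–410,155) and the boss at (362,22).

```bash
python3 - <<'E'
from h import *
p=shot('wrist')
print('knobtop',ray(p,288,218,219),'mid',ray(p,288,220,205),'boss',ray(p,362,20,126),'catch mouth',ray(p,320,155,189),ray(p,408,155,189),'barpt',ray(p,293,188,181),'barmid',ray(p,320,60,181))
E
```

```text
knobtop [568.5  -6.8 219. ] mid [569.9 -12.1 205. ] boss [602.6 163.5 126. ] catch mouth [585.   41.6 189. ] [654.   55.8 189. ] barpt [570.1   9.8 181. ] barmid [569.4 111.3 181. ]
```

Request:
arm_command(
  deltas=[
    [-0.001,0.03,0.004,0],
    [0,0.03,0,0],
    [0,0.025,0,0],
    [0,0.014,0,0],
    [0,0,0,0],
  ],
)

```text
time: 4.45
tool_pos: [566.0, -10.0, 194.0]
tcp_rot: [-1.574, 0.002, -1.368]
contact_force: [-1.2, 0.4, -0.3]
grip_width: 92.1
```

Request:
arm_command(
  deltas=[
    [0,0,0,0],
    [0,0,0,0],
    [0,0,0,0],
    [0,0,0,0],
    [0,0,0,0],
  ],
  claw=255,
)

```text
time: 4.95
tool_pos: [567.5, -11.0, 196.2]
tcp_rot: [-1.57, -0.0, -1.37]
contact_force: [-0.0, 0.4, 0.1]
grip_width: 56.6
```

Request:
arm_command(
  deltas=[
    [0,0,0,0],
    [0,0,0,0],
    [0,0,0,0],
  ],
)

```text
time: 5.25
tool_pos: [567.4, -11.0, 195.7]
tcp_rot: [-1.571, 0.0, -1.37]
contact_force: [0.4, 0.1, -0.1]
grip_width: 32.5
```

Request:
arm_command(
  deltas=[
    [0,0,0,0],
    [0,0,0,0],
    [0,0,0,0],
  ],
)

```text
time: 5.55
tool_pos: [567.4, -11.0, 195.7]
tcp_rot: [-1.571, 0.0, -1.37]
contact_force: [-0.8, -1.1, -0.8]
grip_width: 24.6
```

Request:
arm_command(
  deltas=[
    [0.0013,0,0.008,0],
    [0.0011,0,0.008,0],
    [0.0009,0,0.008,0],
    [0.0006,0,0.008,0],
    [0.0004,0,0.008,0],
  ],
)

```text
time: 6.05
tool_pos: [607.2, -8.8, 195.7]
tcp_rot: [-1.574, -0.002, -1.37]
contact_force: [-7.0, -7.8, 2.5]
grip_width: 25.0
```

Request:
arm_command(
  deltas=[
    [0.0002,0,0.008,0],
    [0,0,0.008,0],
    [-0.0002,0,0.008,0],
  ],
)

```text
time: 6.35
tool_pos: [631.4, -3.3, 195.7]
tcp_rot: [-1.572, -0.001, -1.37]
contact_force: [-4.6, -4.5, 2.8]
grip_width: 24.9
```

Request:
arm_command(
  deltas=[
    [-0.0002,0,0.007,0],
    [-0.0003,0,0.006,0],
    [-0.0003,0,0.005,0],
  ],
)

```text
time: 6.65
tool_pos: [649.2, 1.0, 195.7]
tcp_rot: [-1.571, -0.002, -1.37]
contact_force: [-2.7, -5.1, 1.9]
grip_width: 24.6
```

Request:
arm_command(
  deltas=[
    [-0.0004,0,0.005,0],
    [-0.0004,0,0.004,0],
  ],
)

```text
time: 6.85
tool_pos: [652.6, 2.0, 195.4]
tcp_rot: [-1.585, -0.002, -1.371]
contact_force: [-33.0, -14.5, 15.3]
grip_width: 25.1
```

Request:
arm_command(
  deltas=[
    [0,0,0,0],
    [0,0,0,0],
    [0,0,0,0],
  ],
)

```text
time: 7.15
tool_pos: [652.5, 1.9, 195.4]
tcp_rot: [-1.584, -0.001, -1.372]
contact_force: [-24.1, -10.8, 9.0]
grip_width: 24.8
```

```bash
python3 - <<'E'
from h import *
p=shot('wrist');save(p,'w2.png')
o=bot.get_obs();print(o['tool_pos'],o['contact_force'],o['time'])
q=shot('top');a=cv2.resize(q['img'][140:260,190:350],None,fx=3,fy=3,interpolation=2);b=cv2.resize(p['img'][:290],None,fx=.86,fy=.86)
c=np.zeros((600,490,3),np.uint8);c[:a.shape[0],:480]=a;c[360:360+b.shape[0]-10,:b.shape[1]]=b[:240];cv2.imwrite('pics/c2.png',c[:,:,::-1])
E
```

```text
[652.53032239   1.94539302 195.42189781] [-24.0923195  -11.10226776   9.65526979] 7.2Traceback (most recent call last):
  File "<stdin>", line 5, in <module>
ValueError: could not broadcast input array from shape (240,482,3) into shape (239,482,3)
```

View pics/w2.png

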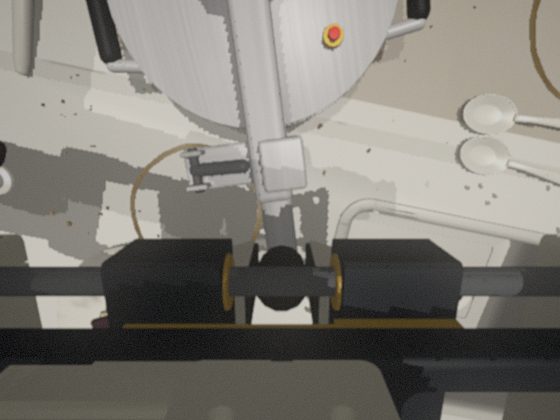

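The bar sits under the catch's hood at (282,165), with the pawl lever to its left, and 24 N doesn't move it, so it's at the stop. I'm backing off to check that the pawl holds.

Request:
arm_command(
  deltas=[
    [0,0,-0.006,0],
    [0,0,-0.003,0],
    [0,0,0,0],
    [0,0,0,0],
  ],
)

```text
time: 7.65
tool_pos: [649.6, 1.0, 195.6]
tcp_rot: [-1.569, -0.003, -1.372]
contact_force: [1.4, -7.0, -1.7]
grip_width: 24.8
```

Request:
arm_command(
  deltas=[
    [0,0,-0.003,0],
    [0,0,0,0],
    [0,0,0,0],
  ],
)

```text
time: 7.95
tool_pos: [648.8, 0.7, 195.6]
tcp_rot: [-1.564, -0.003, -1.372]
contact_force: [11.3, -5.9, -4.2]
grip_width: 24.7
```

It holds against an 11 N pull, so the pawl is locked. Easing back and letting go.

Request:
arm_command(
  deltas=[
    [0,0,0.006,0],
    [0,0,0,0],
  ],
)

```text
time: 8.15
tool_pos: [652.4, 1.9, 195.6]
tcp_rot: [-1.571, -0.002, -1.371]
contact_force: [-0.3, -7.2, 0.3]
grip_width: 24.5
```

Request:
arm_command(
  deltas=[
    [0,0,0,0],
    [0,0,0,0],
    [0,0,0,0],
    [0,0,0,0],
  ],
  claw=0,
)

```text
time: 8.55
tool_pos: [651.5, 3.7, 195.7]
tcp_rot: [-1.57, 0.0, -1.37]
contact_force: [0.5, 0.9, 0.5]
grip_width: 52.0
```

Request:
arm_command(
  deltas=[
    [0,-0.03,0,0],
    [0,-0.05,0,0],
    [0,-0.05,0,0],
    [0,-0.03,0,0],
    [0,0,0,0],
  ],
)

```text
time: 9.05
tool_pos: [652.5, 3.5, 361.8]
tcp_rot: [-1.56, -0.003, -1.37]
contact_force: [0.5, 0.1, -0.2]
grip_width: 90.0
```

```bash
python3 - <<'E'
from h import *
print(bot.get_obs()['tool_pos'])
p=shot('wrist');save(p,'w3.png');q=shot('top');save(q,'t3.png');s=shot('scene')
for im in (p,q,s):
  for n in('sleeve','crank','bar'): print(n,find(im,n,1))
a=cv2.resize(q['img'][140:260,190:350],(480,360),interpolation=2);b=cv2.resize(p['img'],(320,240))
cv2.imwrite('pics/c3.png',np.vstack([a,np.hstack([b,np.zeros((240,160,3),np.uint8)])])[:,:,::-1])
E
```

```text
[652.50947763   3.49905588 361.83095817]
sleeve []
crank [([600.0, 152.1, 232.9], 0.62)]
bar [([620.3, 115.3, 178.8], 0.56)]
sleeve [([572.2, 210.3, 282.0], 0.38)]
crank [([583.4, 190.0, 237.2], 0.78)]
bar [([585.2, 162.1, 186.7], 0.78)]
sleeve [([571.5, 207.3, 265.8], 0.47)]
crank [([587.1, 194.8, 237.6], 0.73)]
bar [([591.2, 147.0, 178.6], 0.6)]
```

View pics/c3.png

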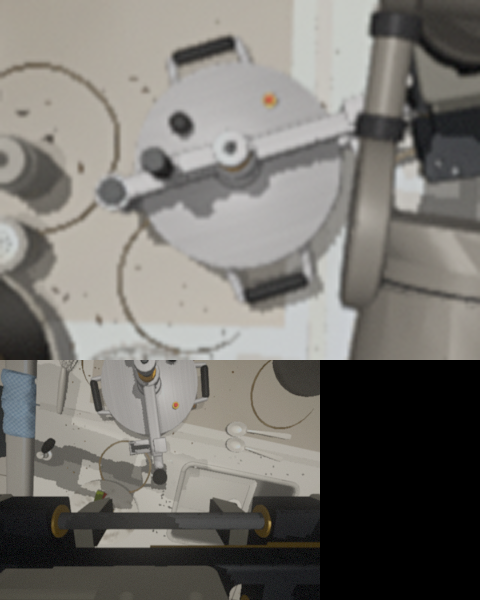

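```bash
python3 - <<'E'
from h import *
q=shot('top')
for n,u,v,z in (('sleeve',152,158,295),('screw',231,147,260),('pivot',112,190,190)): print(n,ray(q,190+u/3,140+v/3,z))
s=shot('scene')
for n in ('sleeve','crank'):
  for im in(q,s): 
    for d in vision.find_in(im,n)[:2]: print(n,d['confidence'],im['c2w'][:3]@np.r_[d['xyz'],1])
E
```

```text
sleeve [578.1 218.8 295. ]
screw [592.7 158.9 260. ]
pivot [560.5 265.8 190. ]
sleeve 0.43 [572.70102746 211.12601064 285.24722473]
sleeve 0.2 [511.19678899 383.8276655   86.7301548 ]
sleeve 0.71 [571.29722825 208.43586616 268.76191133]
crank 0.76 [585.74441787 186.02547395 237.99034138]
crank 0.18 [591.37917952 169.35666515 184.24668804]
crank 0.92 [586.45252462 193.38337538 237.10958893]
```

Request:
arm_command(
  deltas=[
    [-0.0442,0,-0.007,0],
    [-0.0442,0,-0.007,0],
    [-0.0442,0,-0.007,0],
    [-0.0442,0,-0.007,0],
    [-0.0442,0,-0.007,0],
  ],
)

```text
time: 10.45
tool_pos: [572.1, 214.4, 356.0]
tcp_rot: [-1.57, 0.0, -1.37]
contact_force: [-0.1, -0.4, 0.4]
grip_width: 91.5
```

Request:
arm_command(
  deltas=[
    [0,0,0,0],
    [0,0,0,0],
  ],
)

```text
time: 10.65
tool_pos: [572.6, 213.7, 356.0]
tcp_rot: [-1.57, -0.0, -1.368]
contact_force: [-0.1, -0.1, 0.8]
grip_width: 91.5
```

```bash
python3 - <<'E'
from h import *
print(bot.get_obs()['tool_pos'])
p=shot('wrist');save(p,'w4.png')
for n in('sleeve','crank'):
  print(n,find(p,n,1))
  for d in vision.regions_of(p,n)[:1]:
    ys,xs=np.nonzero(d['mask']);print(len(xs),xs.min(),xs.max(),ys.min(),ys.max(),xs.mean(),ys.mean())
E
```

```text
[572.60720759 213.66563496 355.97198472]
sleeve [([578.7, 224.9, 278.2], 0.77)]
447 279 305 196 224 290.3646532438479 207.17225950782998
crank [([584.0, 217.5, 264.2], 0.78)]
1887 278 313 191 265 293.84843667196606 229.43985161632222
```

View pics/w4.png

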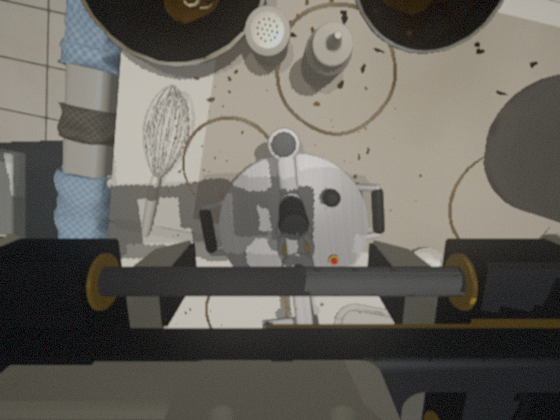

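The wrist view shows the sleeve at (292,210), almost under the jaws, and the pivot post at (284,143).

```bash
python3 - <<'E'
from h import *
p=shot('wrist')
print(ray(p,291,206,300),ray(p,292,215,275),'pivot',ray(p,284,143,190),ray(p,292,233,240))
E
```

```text
[577.6 230.2 300. ] [581.7 217.9 275. ] pivot [566.3 266.3 190. ] [588.  193.1 240. ]
```

Request:
arm_command(
  deltas=[
    [-0.0035,0.02,0.005,0],
    [0,0.03,0,0],
    [0,0.025,0,0],
    [0,0.019,0,0],
    [0,0,0,0],
  ],
)

```text
time: 11.45
tool_pos: [576.2, 216.2, 258.7]
tcp_rot: [-1.577, -0.0, -1.371]
contact_force: [-0.3, 0.1, 0.8]
grip_width: 91.7
```

Request:
arm_command(
  deltas=[
    [0,0,0,0],
    [0,0,0,0],
    [0,0,0,0],
    [0,0,0,0],
    [0,0,0,0],
  ],
  claw=255,
)

```text
time: 11.95
tool_pos: [577.3, 217.4, 262.3]
tcp_rot: [-1.57, 0.0, -1.37]
contact_force: [0.4, 0.5, 0.1]
grip_width: 56.5
```

Request:
arm_command(
  deltas=[
    [0,0,0,0],
    [0,0,0,0],
    [0,0,0,0],
    [0,0,0,0],
    [0,0,0,0],
  ],
)

```text
time: 12.45
tool_pos: [577.4, 217.4, 261.8]
tcp_rot: [-1.57, 0.0, -1.37]
contact_force: [0.6, 1.2, 0.4]
grip_width: 20.8
```

```bash
python3 - <<'E'
from h import *
o=bot.get_obs();print(o['tool_pos'],o['contact_force'],o['grip_width'])
p=shot('wrist');save(p,'w5.png');q=shot('scene')
a=cv2.resize(q['img'][150:270,180:340],(640,480),interpolation=2)
cv2.imwrite('pics/c5.png',a[:,:,::-1])
E
```

```text
[577.40867196 217.38913528 261.79752642] [0.57817241 1.1814669  0.40525373] 20.840668387294514
```

View pics/w5.png

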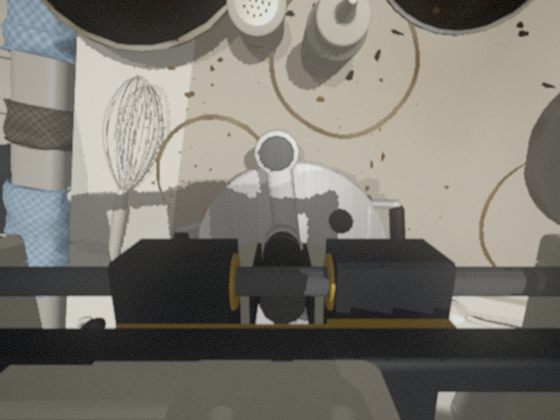

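The sleeve is held at an opening of 20.8 (the 26 mm knob read 24.6). I'm making the winding table, 42 rows per turn.

```bash
cat >> h.py <<'E'
def table(tcp,C,n,step=2*np.pi/42,yaw=-1.37,r=60.):
    d=np.array(tcp[:2])-C; ph=np.arctan2(d[1],d[0])-step*np.arange(n+1)
    P=np.c_[np.cos(ph),np.sin(ph)]*r
    xt=np.array([np.cos(yaw),np.sin(yaw)]); zt=np.array([-np.sin(yaw),np.cos(yaw)])
    q=np.c_[P@xt,P@zt].round(1); dd=np.diff(q,axis=0)/1000
    for i in range(0,n,5): print(i,[[round(a,4)+0,0.0002,round(b,4)+0,0] for a,b in dd[i:i+5]])
E
python3 - <<'E'
from h import *
o=bot.get_obs(); C=np.array([597,161]); print(np.linalg.norm(o['tool_pos'][:2]-C)); table(o['tool_pos'],C,42)
E
```

```text
59.68988439932383
0 [[np.float64(-0.0005), 0.0002, np.float64(0.0089), 0], [np.float64(0.0008), 0.0002, np.float64(0.009), 0], [np.float64(0.0021), 0.0002, np.float64(0.0087), 0], [np.float64(0.0035), 0.0002, np.float64(0.0083), 0], [np.float64(0.0046), 0.0002, np.float64(0.0077), 0]]
5 [[np.float64(0.0057), 0.0002, np.float64(0.0069), 0], [np.float64(0.0066), 0.0002, np.float64(0.006), 0], [np.float64(0.0075), 0.0002, np.float64(0.0049), 0], [np.float64(0.0081), 0.0002, np.float64(0.0038), 0], [np.float64(0.0087), 0.0002, np.float64(0.0025), 0]]
10 [[np.float64(0.0088), 0.0002, np.float64(0.0012), 0], [np.float64(0.009), 0.0002, np.float64(-0.0001), 0], [np.float64(0.0089), 0.0002, np.float64(-0.0015), 0], [np.float64(0.0085), 0.0002, np.float64(-0.0028), 0], [np.float64(0.008), 0.0002, np.float64(-0.004), 0]]
15 [[np.float64(0.0073), 0.0002, np.float64(-0.0052), 0], [np.float64(0.0065), 0.0002, np.float64(-0.0062), 0], [np.float64(0.0055), 0.0002, np.float64(-0.0071), 0], [np.float64(0.0044), 0.0002, np.float64(-0.0078), 0], [np.float64(0.0031), 0.0002, np.float64(-0.0084), 0]]
20 
[... 509 characters left out ...]
0.0081), 0.0002, np.float64(-0.0038), 0]]
30 [[np.float64(-0.0087), 0.0002, np.float64(-0.0025), 0], [np.float64(-0.0088), 0.0002, np.float64(-0.0012), 0], [np.float64(-0.009), 0.0002, np.float64(0.0001), 0], [np.float64(-0.0089), 0.0002, np.float64(0.0015), 0], [np.float64(-0.0085), 0.0002, np.float64(0.0028), 0]]
35 [[np.float64(-0.008), 0.0002, np.float64(0.004), 0], [np.float64(-0.0073), 0.0002, np.float64(0.0052), 0], [np.float64(-0.0065), 0.0002, np.float64(0.0062), 0], [np.float64(-0.0055), 0.0002, np.float64(0.0071), 0], [np.float64(-0.0044), 0.0002, np.float64(0.0078), 0]]
40 [[np.float64(-0.0031), 0.0002, np.float64(0.0084), 0], [np.float64(-0.0019), 0.0002, np.float64(0.0088), 0]]
```

Request:
arm_command(
  deltas=[
    [-0.0005,0.0002,0.0089,0],
    [0.0008,0.0002,0.009,0],
    [0.0021,0.0002,0.0087,0],
    [0.0035,0.0002,0.0083,0],
    [0.0046,0.0002,0.0077,0],
  ],
)

```text
time: 13.05
tool_pos: [622.2, 216.3, 260.9]
tcp_rot: [-1.569, 0.001, -1.37]
contact_force: [0.4, 4.9, 1.7]
grip_width: 21.4
```

Request:
arm_command(
  deltas=[
    [0.0057,0.0002,0.0069,0],
    [0.0066,0.0002,0.006,0],
    [0.0075,0.0002,0.0049,0],
    [0.0081,0.0002,0.0038,0],
    [0.0087,0.0002,0.0025,0],
  ],
)

```text
time: 13.55
tool_pos: [653.0, 183.6, 259.8]
tcp_rot: [-1.569, -0.0, -1.371]
contact_force: [2.6, 1.8, -0.5]
grip_width: 21.1
```

Request:
arm_command(
  deltas=[
    [0.0088,0.0002,0.0012,0],
    [0.009,0.0002,-0.0001,0],
    [0.0089,0.0002,-0.0015,0],
    [0.0085,0.0002,-0.0028,0],
    [0.008,0.0002,-0.004,0],
  ],
)

```text
time: 14.05
tool_pos: [653.5, 139.3, 258.6]
tcp_rot: [-1.571, -0.001, -1.371]
contact_force: [3.2, 0.1, -0.5]
grip_width: 21.3
```

Request:
arm_command(
  deltas=[
    [0.0073,0.0002,-0.0052,0],
    [0.0065,0.0002,-0.0062,0],
    [0.0055,0.0002,-0.0071,0],
    [0.0044,0.0002,-0.0078,0],
    [0.0031,0.0002,-0.0084,0],
  ],
)

```text
time: 14.55
tool_pos: [623.7, 107.0, 257.4]
tcp_rot: [-1.572, 0.0, -1.37]
contact_force: [1.5, 0.4, -1.1]
grip_width: 21.1
```

Request:
arm_command(
  deltas=[
    [0.0019,0.0002,-0.0088,0],
    [0.0005,0.0002,-0.0089,0],
    [-0.0008,0.0002,-0.009,0],
    [-0.0021,0.0002,-0.0087,0],
    [-0.0035,0.0002,-0.0083,0],
  ],
)

```text
time: 15.05
tool_pos: [580.1, 103.5, 256.3]
tcp_rot: [-1.571, 0.001, -1.37]
contact_force: [2.8, 4.9, -6.9]
grip_width: 21.7
```

Request:
arm_command(
  deltas=[
    [-0.0046,0.0003,-0.0077,0],
    [-0.0057,0.0003,-0.0069,0],
    [-0.0066,0.0003,-0.006,0],
    [-0.0075,0.0003,-0.0049,0],
    [-0.0081,0.0003,-0.0038,0],
  ],
)

```text
time: 15.55
tool_pos: [546.3, 129.5, 255.0]
tcp_rot: [-1.568, 0.0, -1.37]
contact_force: [9.6, 3.7, -9.3]
grip_width: 21.4
```

Request:
arm_command(
  deltas=[
    [-0.0087,0.0003,-0.0025,0],
    [-0.0088,0.0003,-0.0012,0],
    [-0.009,0.0003,0.0001,0],
    [-0.0089,0.0003,0.0015,0],
    [-0.0085,0.0003,0.0028,0],
  ],
)

```text
time: 16.05
tool_pos: [538.4, 171.4, 253.7]
tcp_rot: [-1.569, -0.002, -1.37]
contact_force: [6.9, -2.8, -7.1]
grip_width: 21.1
```

Request:
arm_command(
  deltas=[
    [-0.008,0.0003,0.005,0],
    [-0.0073,0.0003,0.0057,0],
    [-0.0065,0.0003,0.0062,0],
    [-0.0055,0.0003,0.0071,0],
    [-0.0044,0.0003,0.0078,0],
  ],
)

```text
time: 16.55
tool_pos: [563.0, 209.9, 252.4]
tcp_rot: [-1.571, 0.0, -1.37]
contact_force: [-0.3, -2.4, -3.1]
grip_width: 21.7
```

Request:
arm_command(
  deltas=[
    [-0.0031,0.0003,0.0084,0],
    [-0.0019,0.0003,0.0088,0],
    [-0.0005,0.0003,0.0089,0],
    [0.0008,0.0003,0.009,0],
    [0.0021,0.0002,0.0087,0],
  ],
)

```text
time: 17.05
tool_pos: [606.0, 220.6, 251.0]
tcp_rot: [-1.57, 0.0, -1.37]
contact_force: [-2.0, -2.2, -0.7]
grip_width: 21.1
```

Request:
arm_command(
  deltas=[
    [0.0035,0.0002,0.0083,0],
    [0.0046,0.0002,0.0077,0],
    [0.0057,0.0002,0.0069,0],
    [0.0066,0.0003,0.006,0],
    [0.0075,0.0002,0.0049,0],
  ],
)

```text
time: 17.55
tool_pos: [644.3, 199.4, 249.7]
tcp_rot: [-1.571, 0.0, -1.37]
contact_force: [-3.3, -2.1, 1.4]
grip_width: 21.5
```

Request:
arm_command(
  deltas=[
    [0.0081,0.0002,0.0038,0],
    [0.0087,0.0002,0.0025,0],
    [0.0088,0.0002,0.0012,0],
    [0.009,0.0003,-0.0001,0],
    [0.0089,0.0002,-0.0015,0],
  ],
)

```text
time: 18.05
tool_pos: [658.2, 157.9, 248.5]
tcp_rot: [-1.571, 0.001, -1.37]
contact_force: [-5.1, 0.8, 0.3]
grip_width: 21.4
```

Request:
arm_command(
  deltas=[
    [0.0085,0.0002,-0.0028,0],
    [0.008,0.0002,-0.004,0],
    [0.0073,0.0002,-0.0052,0],
    [0.0065,0.0003,-0.0062,0],
    [0.0055,0.0002,-0.0071,0],
  ],
)

```text
time: 18.55
tool_pos: [640.3, 118.0, 247.5]
tcp_rot: [-1.57, 0.0, -1.37]
contact_force: [-1.3, 3.1, -0.7]
grip_width: 21.3
```

Request:
arm_command(
  deltas=[
    [0.0044,0.0002,-0.0078,0],
    [0.0031,0.0002,-0.0084,0],
    [0.0019,0.0002,-0.0088,0],
    [0.0005,0.0003,-0.0089,0],
    [-0.0008,0.0002,-0.009,0],
  ],
)

```text
time: 19.05
tool_pos: [599.9, 100.7, 246.5]
tcp_rot: [-1.57, -0.0, -1.37]
contact_force: [1.2, 5.3, -2.5]
grip_width: 21.1
```

Request:
arm_command(
  deltas=[
    [-0.0026,0.0003,-0.0087,0],
    [-0.0038,0.0002,-0.0083,0],
    [-0.0048,0.0003,-0.0077,0],
    [-0.0057,0.0002,-0.0069,0],
    [-0.0066,0.0003,-0.006,0],
  ],
)

```text
time: 19.55
tool_pos: [558.0, 116.2, 245.4]
tcp_rot: [-1.571, -0.001, -1.371]
contact_force: [-1.2, -2.0, 1.4]
grip_width: 21.3
```

Request:
arm_command(
  deltas=[
    [-0.0075,0.0003,-0.0049,0],
    [-0.0081,0.0002,-0.0038,0],
    [-0.0087,0.0003,-0.0025,0],
    [-0.0088,0.0002,-0.0012,0],
  ],
)

```text
time: 19.95
tool_pos: [539.6, 147.2, 244.4]
tcp_rot: [-1.571, 0.0, -1.37]
contact_force: [-1.9, -2.6, 3.0]
grip_width: 21.2
```

Request:
arm_command(
  deltas=[
    [-0.009,0.0002,0.0001,0],
    [-0.0089,0.0002,0.0015,0],
    [-0.0085,0.0002,0.0028,0],
  ],
)

```text
time: 20.25
tool_pos: [539.3, 174.1, 243.7]
tcp_rot: [-1.57, 0.0, -1.37]
contact_force: [-1.3, -3.6, 3.5]
grip_width: 21.1
```

Request:
arm_command(
  deltas=[
    [-0.008,0.0002,0.004,0],
    [-0.0073,0.0002,0.0052,0],
    [-0.0065,0.0002,0.0062,0],
  ],
)

```text
time: 20.55
tool_pos: [550.3, 198.2, 243.1]
tcp_rot: [-1.571, -0.0, -1.37]
contact_force: [-0.8, -4.5, 5.6]
grip_width: 21.4
```

Request:
arm_command(
  deltas=[
    [-0.0055,0.0001,0.0071,0],
    [-0.0044,0.0001,0.0078,0],
    [-0.0031,0.0001,0.0084,0],
  ],
)

```text
time: 20.85
tool_pos: [570.2, 215.0, 242.5]
tcp_rot: [-1.572, -0.001, -1.37]
contact_force: [-4.4, -6.7, 5.9]
grip_width: 21.1
```

The tangential force is now about 7 N, so the foot is on the lid. Small steps from here.

Request:
arm_command(
  deltas=[
    [-0.0019,0.0002,0.0088,0],
    [-0.0005,0.0002,0.0089,0],
  ],
)

```text
time: 21.05
tool_pos: [586.5, 221.0, 242.1]
tcp_rot: [-1.574, -0.001, -1.37]
contact_force: [-7.0, -4.9, 7.2]
grip_width: 21.3
```

Request:
arm_command(
  deltas=[
    [0.0008,0.0002,0.009,0],
    [0.0021,0.0002,0.0087,0],
  ],
)

```text
time: 21.25
tool_pos: [603.8, 222.2, 241.8]
tcp_rot: [-1.575, 0.001, -1.37]
contact_force: [-9.8, -3.0, 8.2]
grip_width: 21.7
```

Request:
arm_command(
  deltas=[
    [0.0035,0.0002,0.0083,0],
  ],
)

```text
time: 21.35
tool_pos: [612.4, 220.9, 241.6]
tcp_rot: [-1.575, 0.001, -1.369]
contact_force: [-11.2, -0.6, 8.4]
grip_width: 21.4
```

Request:
arm_command(
  deltas=[
    [0,0,0,0],
    [0,0,0,0],
    [0,0,0,0],
  ],
)

```text
time: 21.65
tool_pos: [614.2, 220.2, 241.8]
tcp_rot: [-1.57, 0.0, -1.37]
contact_force: [-1.5, -3.1, 5.6]
grip_width: 21.1
```

The tangential force while moving was about 10.7 N. Now it holds still, so I'm releasing.

Request:
arm_command(
  deltas=[
    [0,0,0,0],
    [0,0,0,0],
    [0,0,0,0],
    [0,0,0,0],
    [0,0,0,0],
  ],
  claw=0,
)

```text
time: 22.15
tool_pos: [613.8, 219.9, 241.4]
tcp_rot: [-1.571, 0.0, -1.37]
contact_force: [0.0, -0.8, 0.3]
grip_width: 56.7
```

Request:
arm_command(
  deltas=[
    [0,0,0,0],
    [0,-0.02,0,0],
    [0,-0.04,0,0],
    [0,-0.05,0,0],
    [0,-0.03,0,0],
  ],
)

```text
time: 22.65
tool_pos: [613.9, 219.8, 386.0]
tcp_rot: [-1.566, 0.0, -1.37]
contact_force: [0.9, 0.5, -0.4]
grip_width: 91.1
```

Request:
arm_command(
  deltas=[
    [0,0,0,0],
    [0,0,0,0],
  ],
)

```text
time: 22.85
tool_pos: [613.9, 219.7, 381.8]
tcp_rot: [-1.57, 0.0, -1.37]
contact_force: [0.3, 0.3, -0.7]
grip_width: 91.8
```

```bash
python3 - <<'E'
from h import *
o=bot.get_obs();print(o['tool_pos'],o['contact_force'],o['grip_width'],o['time'])
for c in('scene','top'):
    p=shot(c)
    for n in('sleeve','pepper','bottle','veg_plate','bar'): print(c,n,find(p,n,1))
    if c=='scene': cv2.imwrite('pics/c6.png',cv2.resize(p['img'][130:380,150:400],(600,600),interpolation=2)[:,:,::-1])
E
```

```text
[613.86146721 219.72421368 381.75341757] [ 0.29542512  0.34159379 -0.74233977] 91.805356782623 22.85
scene sleeve [([603.9, 210.5, 246.8], 0.68)]
scene pepper [([508.0, 370.2, 54.3], 0.63)]
scene bottle [([581.6, 359.0, 80.1], 0.85)]
scene veg_plate [([514.5, -188.8, 14.7], 0.8)]
scene bar [([603.9, 143.7, 181.6], 0.59)]
top sleeve [([611.4, 89.4, 185.4], 0.37)]
top pepper [([519.4, 369.8, 45.5], 0.56)]
top bottle [([619.9, 97.8, 182.6], 0.48)]
top veg_plate [([513.0, -179.0, 14.0], 0.81)]
top bar [([610.9, 92.5, 184.3], 0.76)]
```

View pics/c6.png

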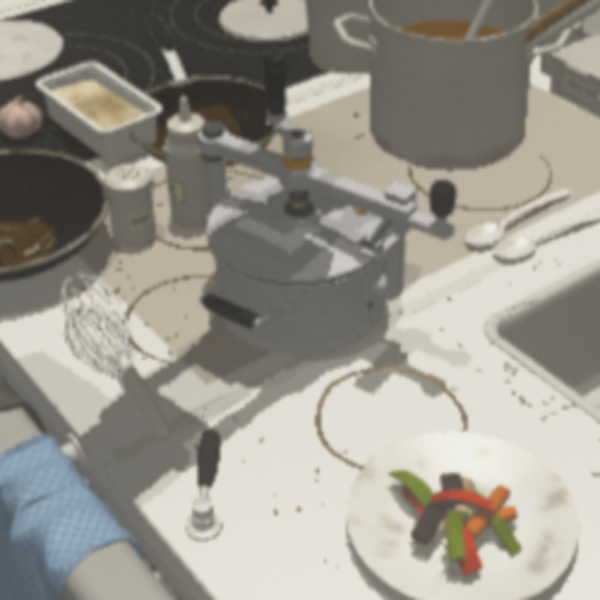

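The bar is in its catch and the foot is on the boss at (298,205). The shaker, bottle and plate stand as before, and the gripper is clear.

```bash
python3 -c "
from plant import job; print(job.close_job())"
```

```text
the job is handed in; nothing more can be done
None
```

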